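# Nest the pots in the chest

## Task

Pack away the terracotta pots: lift the chest's lid open until it rests back on its stop, then nest every loose pot, upright and fully down, on the pot that stands in the chest so that they all make one straight stack. Then shut the lid over them, and leave the other goods where they stand.

Things in the scene. Friction and masses are not known exactly. Their poses are not given: they have to be found in the camera images.
- chest: small plain wooden chest, fixed to the counter, with thin 6 mm walls: 150 mm (its x) by 180 mm (its y) outside, walls 84 mm high, inner floor 8 mm above the counter. Origin under its centre; x points to the hinge side (away from the robot), z up. The closed lid adds 60 mm, and a bar handle stands above that
- chest_lid (a joint): angle of the chest's lid in rad: 0 shut, 1.6 open on its stop. The lid is a 60 mm deep hollow wooden cap, 0.35 kg, 150 mm from hinge to front. The hinge is soft-close (damped, 0.25 N m s/rad): let go well below 1.05 rad it sinks shut slowly by itself, above that it sinks open on to the stop
- lid_hinge (a point): point on the hinge line, in the middle of the lid's back lower edge; the hinge line is horizontal along the chest's y, 84 mm above the counter
- lid_handle (a point): middle of the lid's round brass bar handle, 10 mm thick, 90 mm long along the chest's y, a leg at each end, 45 mm above the lid's top. Shut, it is 120 mm in front of and 105 mm above the hinge line; open, 108 mm beyond and 117 mm above it, behind the upright lid. The bar stays level and may turn in the grip. z is square to the lid's top
- pot0_mid (a point): the pot (all five are alike) that stands upright in the closed chest from the start, its foot in a low wooden ring in the middle; point half-way up on its axis, 22 mm below the rim. A pot lowered upright into another goes down until its collar rests on the collar below: it then stands 20 mm higher, with about 2 mm of sideways play at each joint. A stack of five fits under the closed lid
- pot1_mid (a point): loose pot on the counter (None if absent; three or four are there): a squat terracotta pot, 44 mm high, 0.13 kg: a collar 68 mm across and 20 mm high round the mouth (58 mm inside); below it a thin body tapering from 54 mm to a 44 mm foot. The point is on its axis half-way up (22 mm below the rim), z out of the mouth
- pot2_mid (a point): loose pot on the counter (None if absent; three or four are there): a squat terracotta pot, 44 mm high, 0.13 kg: a collar 68 mm across and 20 mm high round the mouth (58 mm inside); below it a thin body tapering from 54 mm to a 44 mm foot. The point is on its axis half-way up (22 mm below the rim), z out of the mouth
- pot3_mid (a point): loose pot on the counter (None if absent; three or four are there): a squat terracotta pot, 44 mm high, 0.13 kg: a collar 68 mm across and 20 mm high round the mouth (58 mm inside); below it a thin body tapering from 54 mm to a 44 mm foot. The point is on its axis half-way up (22 mm below the rim), z out of the mouth
- pot4_mid (a point): loose pot on the counter (None if absent; three or four are there): a squat terracotta pot, 44 mm high, 0.13 kg: a collar 68 mm across and 20 mm high round the mouth (58 mm inside); below it a thin body tapering from 54 mm to a 44 mm foot. The point is on its axis half-way up (22 mm below the rim), z out of the mouth
- soap: boxed soap bar 58 x 88 x 30 mm lying on the counter among the pots, a bystander; origin under its centre

How it is judged (in metres and radians):
On the way, in this order (a step that is already met when the one before it is completed fails the run):
1. the lid is open and rests on its stop (value of joint chest_lid above 1.5 rad), for 0.3 s.
2. every loose pot is nested upright and fully down in the stack on the pot in the chest, with the lid open (horizontal distance between each of pot1_mid, pot2_mid, pot3_mid, pot4_mid and pot0_mid below 0.014 m and angle between each of pot1_mid, pot2_mid, pot3_mid, pot4_mid, pot0_mid's own z axis and vertical below 0.1 rad and (z of pot1_mid in the frame of pot0_mid between 0.016 and 0.024 m or z of pot1_mid in the frame of pot0_mid between 0.036 and 0.044 m or z of pot1_mid in the frame of pot0_mid between 0.056 and 0.064 m or z of pot1_mid in the frame of pot0_mid between 0.076 and 0.084 m) and (z of pot2_mid in the frame of pot0_mid between 0.016 and 0.024 m or z of pot2_mid in the frame of pot0_mid between 0.036 and 0.044 m or z of pot2_mid in the frame of pot0_mid between 0.056 and 0.064 m or z of pot2_mid in the frame of pot0_mid between 0.076 and 0.084 m) and (z of pot3_mid in the frame of pot0_mid between 0.016 and 0.024 m or z of pot3_mid in the frame of pot0_mid between 0.036 and 0.044 m or z of pot3_mid in the frame of pot0_mid between 0.056 and 0.064 m or z of pot3_mid in the frame of pot0_mid between 0.076 and 0.084 m) and (z of pot4_mid in the frame of pot0_mid between 0.016 and 0.024 m or z of pot4_mid in the frame of pot0_mid between 0.036 and 0.044 m or z of pot4_mid in the frame of pot0_mid between 0.056 and 0.064 m or z of pot4_mid in the frame of pot0_mid between 0.076 and 0.084 m) and x of pot0_mid in the frame of chest between -0.069 and 0.069 m and y of pot0_mid in the frame of chest between -0.084 and 0.084 m and z of pot0_mid in the frame of chest below 0.036 m and value of joint chest_lid above 1.4 rad and contact force between the fingers and pot1 below 0.2 N and contact force between the fingers and pot2 below 0.2 N and contact force between the fingers and pot3 below 0.2 N and contact force between the fingers and pot4 below 0.2 N), for 0.3 s.
3. the lid is shut (value of joint chest_lid below 0.04 rad), for 0.3 s.
At the end, for the whole second after the job is handed in: the lid is shut (below 0.04 rad); the first pot stands in the chest and every other pot is nested above it, a whole number of 20 mm steps higher within 4 mm, within 14 mm of its axis and within 0.1 rad of upright; all at rest (horizontal distance between each of pot1_mid, pot2_mid, pot3_mid, pot4_mid and pot0_mid below 0.014 m and angle between each of pot1_mid, pot2_mid, pot3_mid, pot4_mid, pot0_mid's own z axis and vertical below 0.1 rad and (z of pot1_mid in the frame of pot0_mid between 0.016 and 0.024 m or z of pot1_mid in the frame of pot0_mid between 0.036 and 0.044 m or z of pot1_mid in the frame of pot0_mid between 0.056 and 0.064 m or z of pot1_mid in the frame of pot0_mid between 0.076 and 0.084 m) and (z of pot2_mid in the frame of pot0_mid between 0.016 and 0.024 m or z of pot2_mid in the frame of pot0_mid between 0.036 and 0.044 m or z of pot2_mid in the frame of pot0_mid between 0.056 and 0.064 m or z of pot2_mid in the frame of pot0_mid between 0.076 and 0.084 m) and (z of pot3_mid in the frame of pot0_mid between 0.016 and 0.024 m or z of pot3_mid in the frame of pot0_mid between 0.036 and 0.044 m or z of pot3_mid in the frame of pot0_mid between 0.056 and 0.064 m or z of pot3_mid in the frame of pot0_mid between 0.076 and 0.084 m) and (z of pot4_mid in the frame of pot0_mid between 0.016 and 0.024 m or z of pot4_mid in the frame of pot0_mid between 0.036 and 0.044 m or z of pot4_mid in the frame of pot0_mid between 0.056 and 0.064 m or z of pot4_mid in the frame of pot0_mid between 0.076 and 0.084 m) and x of pot0_mid in the frame of chest between -0.069 and 0.069 m and y of pot0_mid in the frame of chest between -0.084 and 0.084 m and z of pot0_mid in the frame of chest below 0.036 m and linear speed of each of pot0, pot1, pot2, pot3, pot4 below 0.15 m/s and value of joint chest_lid below 0.04 rad); the robot touches nothing.
It fails at once if the boxed soap is shoved more than 4 cm or tipped over (distance of soap from where it was at the start of the episode above 0.04 m or angle between soap's own z axis and vertical above 0.5 rad).
Of pot1, pot2, pot3, pot4 only 3 to 4 are there at a start; the rules pass over those that are not, and their reading is None.
At some moment in a run one of pot1, pot2, pot3, pot4 may be knocked a few centimetres aside while the robot is not near it.
It also fails if it takes over 208 s, if anything falls off the work surface, if the arm or the gripper's body presses on something with over 40 N, if the wrist force passes 120 N, or if a joint passes its speed limit or range.

## Robot

A 7-joint arm with a two-finger parallel gripper is mounted at the origin on a cart in front of the work surface, level with it; the furniture and walls round the work are solid. World frame = base frame: x ahead of the robot, y to its left, z up, the work surface at z = 0. Lengths are in m, angles in degrees, forces in N, time in s.
With the tool pointing down it reaches from about 0.35 to 0.775 m from the base axis. Payload 3.1 kg.
Tool frame: the origin (TCP) lies on the centre line of the jaws, within the pads' length; the fingertips stand 17 mm ahead of it and the grasp point (between the pads) lies 2 mm behind it (robot.tip_reach is the distance from the TCP to the fingertips, in m); z points along the fingers, y is the direction in which the jaws open and shut (so a half turn about z gives the same grasp; the last joint's range is limited). The gripper opens to 85 mm and grips with 20 to 120 N. Pads are 22 mm wide; open, the fingers measure 114 mm over their backs; the gripper's body (76 mm by 85 mm) begins 54 mm behind the grasp point. The pads swing forward as they close: fully open they stand 13 mm farther back than shut.
Start: joints at [70.033, 17.813, 0.802, 86.603, -0.252, 75.585, -1.558], TCP at [0.166, -0.524, 0.248] pointing down, gripper open.
Joint ranges: [-154.91, 154.91], [-16.99, 109.72], [-72.82, 74.43], [7.12, 147.25], [-82.49, 262.49], [11.32, 116.49], [-174.64, 174.64]. Speed limits (degrees/s): [159.86, 159.86, 180, 180, 180, 180, 180].

## Interface

Orientations are given as [roll, pitch, yaw] about the fixed x, y, z axes, in that order (R = Rz(yaw) Ry(pitch) Rx(roll)).
In Python, from station import robot, fingers, vision, workorder, recognise gives the robot as it stands. Calls block until the motion is done:
- robot.move_to(position, orientation): joint-space move of the TCP to a pose.
- robot.line_to(position, orientation=None, velocity=0.15, f_stop=None): straight line of the TCP; orientation=None keeps the orientation; velocity is the mean speed in m/s. With f_stop (N) it stops when the force on the tool has changed by that much, and returns True; else False.
- robot.move_j(angles): joint-space move.
- fingers.gripper_to(opening, force=None): opening from 0.0 (shut) to 1.0 (fully open); force is the grip in N (None keeps the last); returns when the fingers have stopped.
- robot.pause(seconds).
- robot.inverse_kinematics(position, orientation): joint angles nearest the present ones, or None.
- vision.grab_frame(name): name is "side" or "top" or "wrist"; returns the picture (420x560x3 uint8, red, green, blue); there is no depth.
- vision.calibration(name): a dict with "mtx" (3x3 intrinsics, pixels), "k1" (the pictures are not rectified: a ray, as slopes to the right and down, at radius r is drawn at 1 + k1 r^2 times it, then the intrinsics apply), "extrinsics" (4x4, takes a point from world to camera coordinates); the wrist camera has in their place "T_tool_cam" (4x4, takes a point from camera to tool coordinates, whose origin is the TCP and whose axes are the flange's). Camera axes: x right, y up, looking along -z (the intrinsics and any distortion apply to the point x, -y, -z); pixel columns grow to the right and rows downward; lengths in m; the calibration is good to about 2 mm. A picture is of the moment at which its call begins: read the wrist's pose just before it. calibration takes no time and is no camera call.
A pose or a line that the arm cannot do raises robot.PlanningError and nothing moves.
- workorder.close_job(): hands the job in, once; it reports no verdict.
Trained networks look in the newest picture that a camera, given by its name, has taken for a name from the list of things; names that differ only in an ending like _2 or _b are one class to them, and where a whole thing is asked for, a point or a joint stands for the part that bears it (a point fixed in the world has none). Each returns a list of dicts, best first, with "p" (0 to 1); they miss things now and then, are a little off and sometimes report something else, mostly with a low value. They report only what shows in the picture. A call takes as long as a camera call.
- recognise(label, camera): "rect" ([centre column, centre row, width, height] in pixels, round what is visible of it).
Readings, each from a call of its own:
- robot.current_time_s(): time.
- robot.current_joint_positions(): joint angles.
- robot.current_dq(): joint speeds.
- robot.current_joint_torque(): joint torques, N m.
- robot.current_tool_pos(): TCP position.
- robot.current_eef_rot(): TCP orientation.
- robot.current_contact_force(): force on the tool from outside, world axes, zero at the start.
- robot.current_torque(): the same for the moment, N m.
- robot.current_finger_gap(): opening from 0.0 (shut) to 1.0 (fully open).
Only numpy, scipy, OpenCV 4.12 (cv2) and the standard library are available. Lean on these libraries where they do the work, as an engineer would, in place of code of your own. Each camera call takes 0.05 s, during which the arm holds its last target.

## Working session

There is one attempt and no reset: what is moved stays moved. The work goes in short steps, each a Python script; the robot and the scene stay as the last script left them, time stands still between calls to the robot, and variables do not carry over. Pictures are saved under pics/ and viewed, and the job is handed in when it is done.

```bash
ls; mkdir -p pics
cat > h.py <<'E'
import numpy as np, cv2
from station import robot, fingers, vision, workorder, recognise
from scipy.spatial.transform import Rotation as R
def snap(cam,name):
    T=(np.array(robot.current_tool_pos()),robot.current_eef_rot())
    im=vision.grab_frame(cam); cv2.imwrite(f'pics/{name}.png',cv2.cvtColor(np.asarray(im),cv2.COLOR_RGB2BGR)); return im,T
def cammat(cam,T=None):
    c=vision.calibration(cam)
    if cam=='wrist':
        M=np.eye(4);M[:3,:3]=R.from_euler('xyz',T[1],degrees=True).as_matrix();M[:3,3]=T[0]
        W=M@np.array(c['T_tool_cam'])
    else: W=np.linalg.inv(np.array(c['extrinsics']))
    return np.array(c['mtx']),c['k1'],W
def ray(cam,uv,T=None):
    K,k1,W=cammat(cam,T)
    p=cv2.undistortPoints(np.array([[uv]],float),K,np.array([k1,0,0,0,0.]))[0,0]
    d=W[:3,:3]@np.array([p[0],-p[1],-1]); return W[:3,3],d
def atz(cam,uv,z,T=None):
    o,d=ray(cam,uv,T); return o+d*(z-o[2])/d[2]
def proj(cam,P,T=None):
    K,k1,W=cammat(cam,T); q=np.linalg.inv(W)@np.append(P,1)
    x,y=q[0]/-q[2],-q[1]/-q[2]; s=1+k1*(x*x+y*y)
    return K[:2,:2]@np.array([x*s,y*s])+K[:2,2]
E
python3 - <<'E'
from h import *
print(robot.current_time_s())
for c in('side','top','wrist'):
    snap(c,c+'0'); k=vision.calibration(c); print(c,k)
for c in('side','top'):
    for l in('chest','pot1_mid','soap','lid_handle','chest_lid'):
        print(c,l,[(np.round(d['rect'],1).tolist(),round(d['p'],2)) for d in recognise(l,c)])
print(robot.current_time_s(),robot.current_eef_rot())
E
```

```text
pics
0.0
side {'mtx': array([[495.80572289,   0.        , 288.39261646],
       [  0.        , 495.80572289, 208.14604387],
       [  0.        ,   0.        ,   1.        ]]), 'k1': -0.06941453007039212, 'extrinsics': array([[-0.8952215 ,  0.44560777,  0.00348994,  0.5679469 ],
       [-0.36792391, -0.74352864,  0.55838801, -0.11195483],
       [ 0.2514169 ,  0.49859692,  0.82957257, -0.93425642],
       [ 0.        ,  0.        ,  0.        ,  1.        ]])}
top {'mtx': array([[393.0495283 ,   0.        , 276.15595786],
       [  0.        , 393.0495283 , 213.25236146],
       [  0.        ,   0.        ,   1.        ]]), 'k1': -0.07267695429623298, 'extrinsics': array([[-0.17749486, -0.98411627, -0.00327781, -0.2266649 ],
       [ 0.96199967, -0.17420623,  0.21025894, -0.5502635 ],
       [-0.20749026,  0.03416663,  0.97764024, -0.8808964 ],
       [ 0.        ,  0.        ,  0.        ,  1.        ]])}
wrist {'mtx': array([[334.55116699,   0.        , 279.30607011],
       [  0.        , 334.55116699, 208.68549854],
       [  0.        ,   0.        ,   1.        ]]), 'k1': -0.04
[... 302 characters left out ...]
000e+00,  0.00000000e+00,  0.00000000e+00,
         1.00000000e+00]])}
side chest [([314.8, 284.1, 138.9, 159.1], 0.97)]
side pot1_mid [([280.3, 208.8, 35.0, 31.5], 0.67), ([313.3, 285.0, 142.2, 157.2], 0.17)]
side soap [([221.1, 213.1, 40.5, 46.5], 0.97)]
side lid_handle [([314.1, 277.0, 135.2, 141.0], 0.74)]
side chest_lid [([315.9, 276.9, 138.5, 144.9], 0.86)]
top chest [([211.4, 220.7, 90.5, 84.3], 0.93), ([309.4, 183.7, 37.9, 37.0], 0.25)]
top pot1_mid []
top soap [([309.2, 183.2, 39.3, 33.7], 0.78)]
top lid_handle [([211.9, 217.4, 97.5, 87.1], 0.8)]
top chest_lid [([214.2, 218.4, 92.3, 84.4], 0.75), ([271.2, 280.3, 30.7, 30.0], 0.42)]
0.65 [1.79997551e+02 1.38930525e-03 1.75837236e+01]
```

View pics/top0.png

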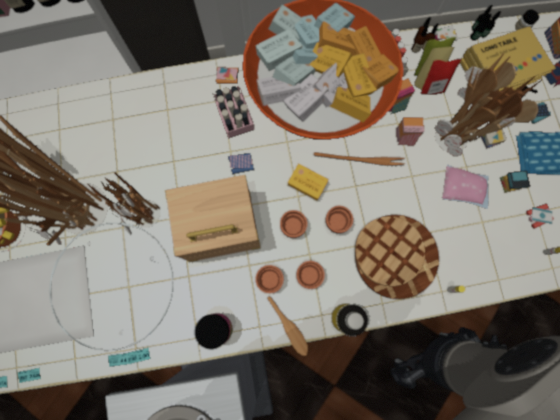

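View pics/side0.png

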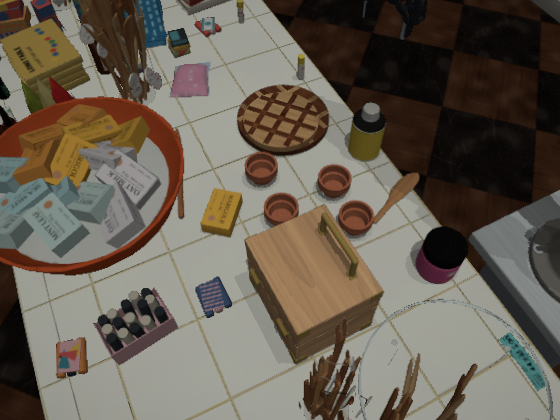

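View pics/wrist0.png

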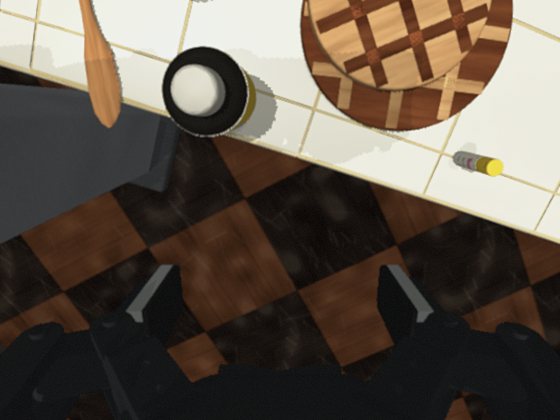

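The top view shows the chest at about (212,218), with its handle bar at (213,232). The four loose pots are at (293,224), (339,220), (270,279) and (310,275), and the soap is at (308,181). I'll zoom in and measure.

Run:
```python
import cv2,numpy as np
from h import *
im=cv2.imread('pics/top0.png'); c=im[140:320,140:380]; cv2.imwrite('pics/top0z.png',cv2.resize(c,None,fx=3.3,fy=3.3,interpolation=cv2.INTER_CUBIC))
im2=cv2.imread('pics/side0.png'); c=im2[140:370,200:400]; cv2.imwrite('pics/side0z.png',cv2.resize(c,None,fx=2.6,fy=2.6,interpolation=cv2.INTER_CUBIC))
hsv=cv2.cvtColor(im,cv2.COLOR_BGR2HSV)
m=((hsv[...,0]<9)&(hsv[...,1]>90)&(hsv[...,2]>50)).astype(np.uint8)
for u,v in[(293,224),(339,220),(270,279),(310,275)]:
    w=np.zeros_like(m);w[v-24:v+24,u-24:u+24]=m[v-24:v+24,u-24:u+24]
    cs,_=cv2.findContours(w,cv2.RETR_EXTERNAL,cv2.CHAIN_APPROX_NONE); k=max(cs,key=cv2.contourArea)
    e=cv2.fitEllipse(cv2.convexHull(k)); print(np.round(e[0],1),np.round(e[1],1),atz('top',e[0],0.034).round(4), atz('top',e[0],0.044).round(4))
```

```text
Traceback (most recent call last):
ValueError: max() iterable argument is empty
```

```bash
python3 -c "
from h import *
print([[x, recognise('pot1_mid','side')] for x in (1,)])"
```

```text
[[1, [{'rect': [280.3, 208.8, 35.0, 31.5], 'p': 0.67}, {'rect': [313.3, 285.0, 142.2, 157.2], 'p': 0.17}]]]
```

View pics/top0z.png

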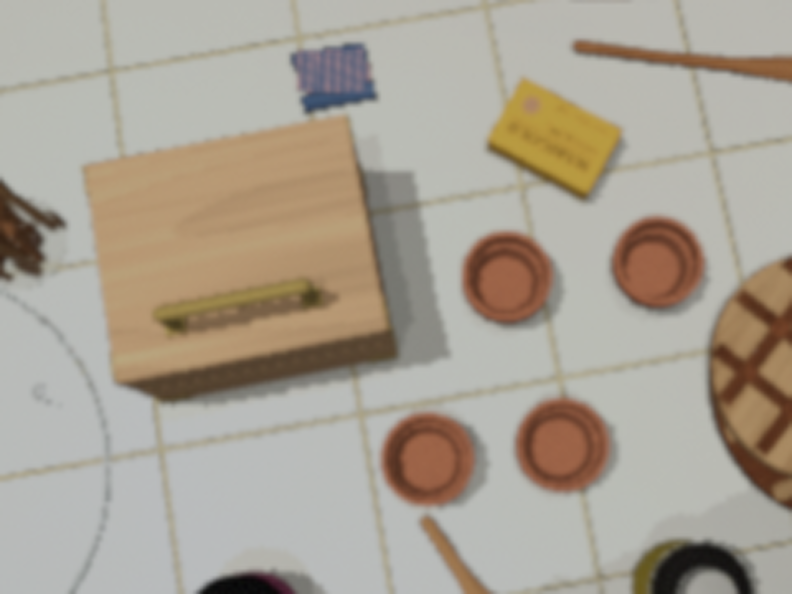

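View pics/side0z.png

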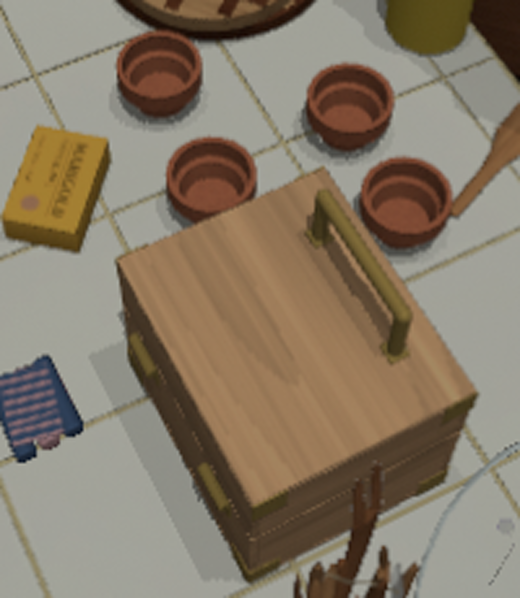

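Run:
```python
import cv2,numpy as np
from h import *
for n,cam,f,o,pts in[('top','top',3.3,(140,140),[(83,165),(348,116),(393,330),(117,380)]),('side','side',2.6,(200,140),[(252,508),(118,258),(322,168),(475,395)])]:
    P=[atz(cam,(np.array(p)+.5)/f+o-.5,.144) for p in pts]; P=np.array(P)
    print(n,P.round(4).tolist(),'ctr',P.mean(0).round(4),[round(np.linalg.norm(P[i]-P[(i+1)%4]),4) for i in range(4)])
    a=(P[0]+P[1]-P[2]-P[3]); b=P[0]-P[1]+P[3]-P[2]; print(np.degrees(np.arctan2(a[1],a[0])),np.degrees(np.arctan2(b[1],b[0]))-90)
T=[(155,314),(308,286)]; S=[(323,198),(402,312)]
T=[atz('top',(np.array(p)+.5)/3.3+140-.5,.194) for p in T];S=[atz('side',(np.array(p)+.5)/2.6+(199.5,139.5),.194) for p in S]
print('handle',np.round(T,4),np.round(S,4),np.mean(T,0),np.mean(S,0))
for cam,f in(('top','pics/top0.png'),('side','pics/side0.png')):
  im=cv2.imread(f)
  hsv=cv2.cvtColor(im,cv2.COLOR_BGR2HSV)
  pts=[(293,224),(339,220),(270,279),(310,275)] if cam=='top' else [(281,208),(261,168),(356,216),(334,181)]
  print([hsv[v,u] for u,v in pts])
  m=((hsv[...,0]<12)|(hsv[...,0]>172))&(hsv[...,1]>95)&(hsv[...,2]>40)
  m=m.astype(np.uint8)
  for u,v in pts:
    w=np.zeros_like(m);w[v-22:v+22,u-22:u+22]=m[v-22:v+22,u-22:u+22]
    cs,_=cv2.findContours(w,cv2.RETR_EXTERNAL,cv2.CHAIN_APPROX_NONE); k=max(cs,key=cv2.contourArea)
    e=cv2.fitEllipse(cv2.convexHull(k)); print(np.round(e[0],1),np.round(e[1],1),atz(cam,e[0],0.034).round(4), atz(cam,e[0],0.044).round(4))
```

```text
top [[0.5793, -0.0852, 0.144], [0.581, -0.2657, 0.144], [0.4328, -0.2711, 0.144], [0.4322, -0.0899, 0.144]] ctr [ 0.5063 -0.178   0.144 ] [np.float64(0.1805), np.float64(0.1482), np.float64(0.1811), np.float64(0.1472)]
1.9543204012073156 0.3608463336371983
side [[0.5801, -0.0837, 0.144], [0.5819, -0.2635, 0.144], [0.4358, -0.2668, 0.144], [0.4327, -0.0862, 0.144]] ctr [ 0.5076 -0.1751  0.144 ] [np.float64(0.1799), np.float64(0.1462), np.float64(0.1806), np.float64(0.1474)]
1.1321322114970203 0.7700310699306812
handle [[ 0.4607 -0.1302  0.194 ]
 [ 0.4613 -0.2254  0.194 ]] [[ 0.4649 -0.2189  0.194 ]
 [ 0.4618 -0.1321  0.194 ]] [ 0.46102053 -0.17778185  0.194     ] [ 0.46336107 -0.17551459  0.194     ]
[array([ 10, 138, 157], dtype=uint8), array([ 10, 137, 154], dtype=uint8), array([ 10, 140, 157], dtype=uint8), array([ 10, 138, 157], dtype=uint8)]
[293.2 223.6] [26.1 26.8] [ 0.4735 -0.358   0.034 ] [ 0.4717 -0.3573  0.044 ]
[338.9 219.1] [26.2 26.5] [ 0.4645 -0.4703  0.034 ] [ 0.4628 -0.4684  0.044 ]
[269.3 278.7] [27.  27.2] [ 0.3529 -0.2775  0.034 ] [ 0.3524 -0.2776  0.044 ]
[310.1 274.6] [27.  27.2] [ 0.3452 -0.3746  0.034 ] [ 0.3448 -0.3737  0.044 ]
[array([  9, 150, 102], dtype=uint8), array([  9, 149, 113], dtype=uint8), array([  9, 150, 102], dtype=uint8), array([ 10, 151, 127], dtype=uint8)]
[280.5 208.7] [32.6 35.2] [ 0.4735 -0.358   0.034 ] [ 0.4763 -0.3519  0.044 ]
[260.9 167.3] [32.5 33.3] [ 0.4647 -0.4685  0.034 ] [ 0.4676 -0.461   0.044 ]
[355.4 217.1] [34.4 35.3] [ 0.3527 -0.2762  0.034 ] [ 0.357  -0.2712  0.044 ]
[333.7 180.2] [33.2 33.5] [ 0.3463 -0.3726  0.034 ] [ 0.3508 -0.3664  0.044 ]
```

Both cameras agree to within 2–3 mm. The chest centre is about (0.507,−0.177), yaw about 1°. All four pots are upright. Next I'll open the lid.

```bash
cat >> h.py <<'E'
H=np.array([0.5813,-0.1752,0.084]); CY=np.radians(1.0)
def lidpt(th,r=0.15945,a0=np.degrees(np.arctan2(.105,-.120))):
    a=np.radians(a0)-th
    return H+np.array([r*np.cos(a)*np.cos(CY), r*np.cos(a)*np.sin(CY), r*np.sin(a)-0.002])
E
python3 - <<'E'
from h import *
O=[180,0,91]
p=lidpt(0); print(p,lidpt(1.6))
for th in(0,.4,.8,1.2,1.6):
    print(robot.inverse_kinematics(lidpt(th),O))
robot.move_to(p+[0,0,.09],O)
fingers.gripper_to(0.6,30)
hit=robot.line_to(p,velocity=.1,f_stop=8)
print(hit,robot.current_tool_pos(),robot.current_contact_force())
im,T=snap('wrist','w1'); snap('side','s1')
print(robot.current_time_s())
E
```

```text
[ 0.46131992 -0.17729426  0.18699856] [ 0.68974116 -0.17330715  0.19888128]
[ 43.82879043  16.42057965 -30.39001113  99.77410471   8.99032599
  66.22501064  11.81970422]
[ 40.07774105  20.27013639 -30.36281705  89.27643518  10.53370421
  73.31805015   9.23157497]
[ 35.47558654  26.81942592 -30.33586959  78.11851231  13.44116769
  78.61969705   6.20001306]
[ 30.7669729   34.49730135 -29.8144393   67.70934005  16.52774013
  81.83202022   4.07275083]
[ 26.9168755   41.99648447 -28.95564276  59.61536364  19.06621125
  82.58072213   3.00887108]
False [ 0.46193107 -0.1774241   0.1876817 ] [-1.07721434 -0.24155524  0.5380467 ]
3.9583
```

View pics/w1.png

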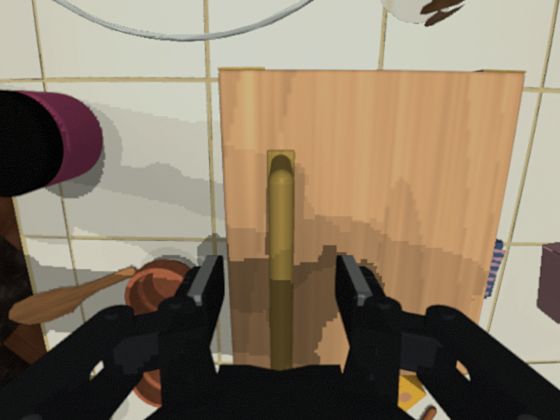

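View pics/s1.png

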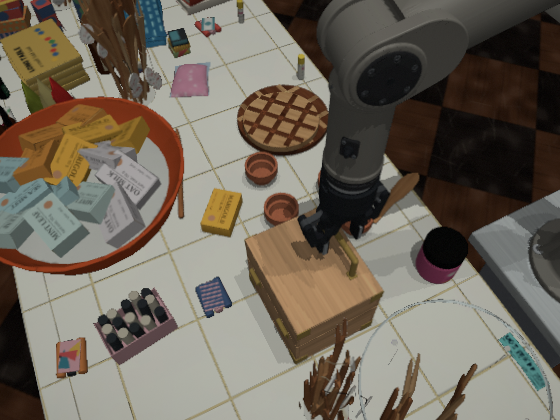

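The bar sits centred between the jaws, at column 281. I'll grip it and swing the lid along the arc.

Run:
```python
from h import *
fingers.gripper_to(0.0,40)
print('gap',robot.current_finger_gap(),robot.current_contact_force())
off=np.array(robot.current_tool_pos())-lidpt(0)
fm=[]
for th in np.append(np.arange(.15,1.6,.15),1.6):
    h=robot.line_to(lidpt(th),velocity=.08,f_stop=35)
    f=robot.current_contact_force(); fm.append((round(th,2),np.round(f,1).tolist(),h))
    if h: break
for x in fm: print(x)
print(robot.current_tool_pos(),robot.current_finger_gap(),robot.current_time_s())
snap('side','s2');snap('wrist','w2')
```

```text
gap 0.10059639312416872 [ 3.31471675  0.75922573 -1.61602728]
(np.float64(0.15), [3.4, -0.8, -7.4], False)
(np.float64(0.3), [-2.0, -0.3, -1.1], False)
(np.float64(0.45), [-5.1, 0.1, 5.6], False)
(np.float64(0.6), [-2.3, 0.0, 5.5], False)
(np.float64(0.75), [-3.0, 0.3, 5.7], False)
(np.float64(0.9), [-0.4, 0.6, 5.7], False)
(np.float64(1.05), [0.1, 0.2, 4.3], False)
(np.float64(1.2), [0.5, 0.3, 4.7], False)
(np.float64(1.35), [2.2, 0.6, 4.2], False)
(np.float64(1.5), [2.1, 1.0, 3.8], False)
(np.float64(1.6), [2.2, 0.9, 0.5], False)
[ 0.69022281 -0.17297682  0.19777794] 0.0957965311121986 9.2667
```

View pics/s2.png

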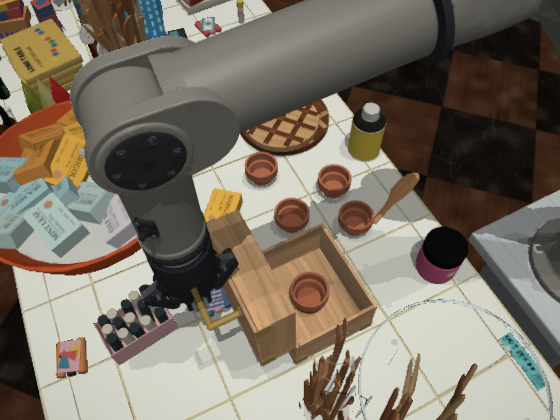

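The lid is on its stop and pot0 is visible in the chest at (310,290). One loose pot has been knocked, from (281,208) to (292,214). I'll release the bar, retreat and look again.

```bash
cat >> h.py <<'E'
def pots(cam,name,zc=0.034):
    im,_=snap(cam,name); hsv=cv2.cvtColor(np.asarray(im),cv2.COLOR_RGB2HSV)
    m=(((hsv[...,0]<12)|(hsv[...,0]>172))&(hsv[...,1]>95)&(hsv[...,2]>40)).astype(np.uint8)
    out=[]
    cs,_=cv2.findContours(m,cv2.RETR_EXTERNAL,cv2.CHAIN_APPROX_NONE)
    for k in cs:
        if cv2.contourArea(k)<250: continue
        e=cv2.fitEllipse(cv2.convexHull(k)) 
        if not(18<min(e[1]) and max(e[1])<48): continue
        out.append((np.round(e[0],1),np.round(e[1],1),atz(cam,e[0],zc).round(4)))
    return out
E
python3 - <<'E'
from h import *
fingers.gripper_to(0.35)
robot.line_to(lidpt(1.6)+[0.0,0,.12],velocity=.12)
robot.move_to([0.52,-0.02,.30],[180,0,91])
for c in('top','side'):
    for e in pots(c,c+'3'): print(c,*e, atz(c,e[0],.042).round(4))
print(robot.current_time_s())
E
```

```text
top [325.4 370.4] [25.4 37.5] [ 0.1248 -0.3673  0.034 ] [ 0.1264 -0.3666  0.042 ]
top [269.1 278.8] [27.1 27.5] [ 0.3527 -0.277   0.034 ] [ 0.3524 -0.2772  0.042 ]
top [310.1 274.6] [27.  27.3] [ 0.3452 -0.3746  0.034 ] [ 0.3448 -0.3739  0.042 ]
top [286.  230.2] [26.3 26.6] [ 0.4605 -0.3379  0.034 ] [ 0.4593 -0.3374  0.042 ]
top [217.1 222.8] [27.  27.8] [ 0.5085 -0.1754  0.034 ] [ 0.5068 -0.1764  0.042 ]
top [338.9 219.2] [26.2 26.4] [ 0.4644 -0.4703  0.034 ] [ 0.463  -0.4687  0.042 ]
side [ 21.2 414. ] [43.2 44.5] [ 1.0061 -0.1903  0.034 ] [ 1.0031 -0.1871  0.042 ]
side [309.2 291.4] [39.2 40.5] [ 0.505  -0.1784  0.034 ] [ 0.5069 -0.1754  0.042 ]
side [351.9 215.8] [26.5 35.1] [ 0.3572 -0.282   0.034 ] [ 0.3606 -0.2778  0.042 ]
side [291.3 214.6] [34.3 35.1] [ 0.4608 -0.3363  0.034 ] [ 0.4633 -0.3317  0.042 ]
side [333.8 180.3] [32.8 33.6] [ 0.3463 -0.3723  0.034 ] [ 0.3499 -0.3674  0.042 ]
side [261.  167.2] [32.4 33.5] [ 0.4646 -0.4686  0.034 ] [ 0.4669 -0.4626  0.042 ]
side [356.6  99.2] [20.2 24.8] [ 0.1838 -0.5531  0.034 ] [ 0.189  -0.5464  0.042 ]
11.875
```

View pics/top3.png

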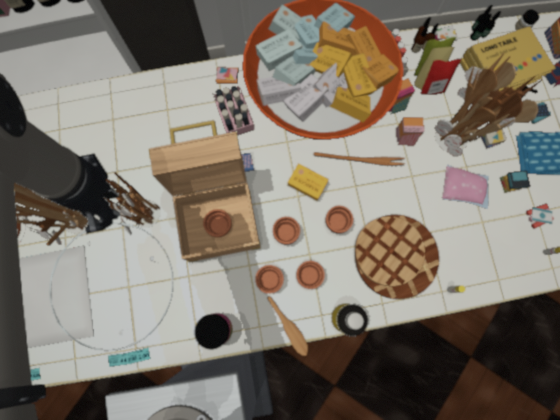

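View pics/side3.png

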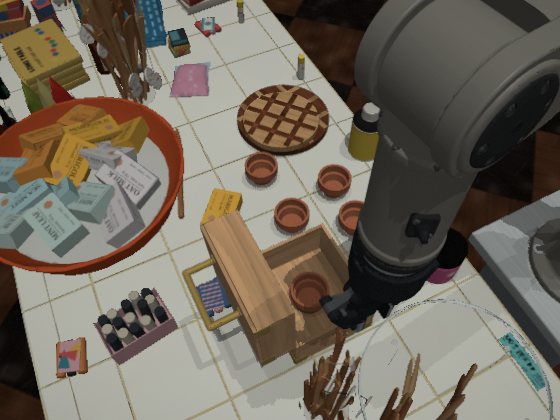

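```bash
cat >> h.py <<'E'
POT0=np.array([.507,-.1762])
YP=85
def pick(xy,yaw):
    O=[180,0,yaw]; p=np.array([xy[0],xy[1],.026])
    fingers.gripper_to(1.0,40)
    robot.move_to(p+[0,0,.10],O)
    h=robot.line_to(p,velocity=.12,f_stop=8); print('down',h,np.round(robot.current_tool_pos(),4))
    fingers.gripper_to(0.0,40); print('gap',round(robot.current_finger_gap(),3))
def place(k,dx=(0,0)):
    t=POT0+dx
    p=np.array(robot.current_tool_pos()); zc=.16+.02*k
    robot.line_to([p[0],p[1],zc],velocity=.2)
    print('held gap',round(robot.current_finger_gap(),3))
    robot.line_to([t[0],t[1],zc],[180,0,YP],velocity=.2)
    zt=.034+.02*k
    robot.line_to([t[0],t[1],zt+.03],velocity=.15)
    h=robot.line_to([t[0],t[1],zt-.004],velocity=.04,f_stop=8)
    print('placed',h,np.round(robot.current_tool_pos(),4),'exp z',zt,np.round(robot.current_contact_force(),1))
def leave(k):
    p=np.array(robot.current_tool_pos())
    fingers.gripper_to(1.0); robot.line_to([p[0],p[1],.17+.02*k],velocity=.15)
E
python3 - <<'E'
from h import *
robot.move_to([.46,-.25,.30],[180,0,90])
pick((.4606,-.3372),90); place(1)
snap('wrist','w4'); snap('side','s4'); print(robot.current_time_s())
E
```

```text
down False [ 0.4615 -0.3376  0.027 ]
gap 0.767
held gap 0.771
placed True [ 0.5073 -0.1763  0.0623] exp z 0.054000000000000006 [-2.5  0.   7.5]
18.8917
```

View pics/w4.png

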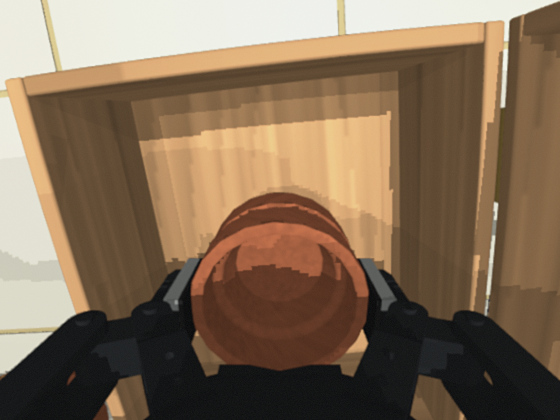

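View pics/s4.png

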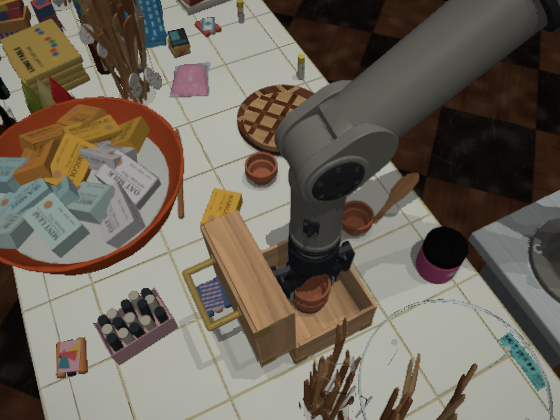

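Run:
```python
from h import *
p=np.array(robot.current_tool_pos())
def tryat(dx,dy):
    robot.line_to([POT0[0]+dx,POT0[1]+dy,.064],velocity=.05)
    h=robot.line_to([POT0[0]+dx,POT0[1]+dy,.050],velocity=.03,f_stop=8)
    q=robot.current_tool_pos(); print((dx,dy),h,np.round(q,4),np.round(robot.current_contact_force(),1)); return q[2]
for d in[(-.002,0),(-.004,0),(-.003,.003),(-.003,-.003),(.002,0)]:
    if tryat(*d)<.0565: break
print(robot.current_torque(),robot.current_time_s())
snap('side','s5');snap('top','t5')
```

```text
(-0.002, 0) True [ 0.507  -0.1764  0.0618] [ 1.2 -0.9  2.1]
(-0.004, 0) True [ 0.5047 -0.1763  0.0622] [ 0.7 -0.2  1.6]
(-0.003, 0.003) True [ 0.5052 -0.1737  0.0619] [1.1 0.3 2. ]
(-0.003, -0.003) True [ 0.506  -0.1796  0.0615] [1.  0.  2.6]
(0.002, 0) True [ 0.5108 -0.1765  0.0606] [0.8 0.4 2.7]
[-0.02265771 -0.25634118 -0.0246687 ] 21.5
```

The stop height was the same wherever I shifted it sideways. That suggests the fingertips, which reach below the collar, are landing on pot0's collar. I'll re-centre, release so it drops the last few mm, and check.

Run:
```python
from h import *
robot.line_to([POT0[0],POT0[1],.0625],velocity=.05)
fingers.gripper_to(1.0)
robot.line_to([POT0[0],POT0[1],.19],velocity=.15)
robot.move_to([.44,-.10,.28],[180,0,90]); 
im,T=snap('wrist','w6'); print(T)
for c in('top','side'):
    for e in pots(c,c+'6'): print(c,*e, atz(c,e[0],.062).round(4))
print(robot.current_time_s())
for c in('top','side'):
    im=cv2.imread(f'pics/{c}6.png'); b=im[180:260,170:270] if c=='top' else im[220:350,240:390]
    cv2.imwrite(f'pics/{c}6z.png',cv2.resize(b,None,fx=5,fy=5,interpolation=cv2.INTER_CUBIC))
```

```text
(array([ 0.43971174, -0.10070518,  0.27932779]), array([-1.79963424e+02,  5.87007568e-02,  8.99668767e+01]))
top [269.1 278.6] [27.1 27.2] [ 0.3532 -0.277   0.034 ] [ 0.3519 -0.2775  0.062 ]
top [310.1 274.6] [26.9 27.2] [ 0.3452 -0.3747  0.034 ] [ 0.344  -0.3721  0.062 ]
top [216.1 222. ] [27.5 29.1] [ 0.511  -0.1733  0.034 ] [ 0.5049 -0.1768  0.062 ]
top [338.9 219.2] [26.2 26.4] [ 0.4644 -0.4703  0.034 ] [ 0.4596 -0.4648  0.062 ]
side [ 18.3 407.7] [30.4 38.3] [ 1.0086 -0.202   0.034 ] [ 0.9978 -0.1904  0.062 ]
side [310.  288.8] [40.8 46.9] [ 0.5013 -0.1822  0.034 ] [ 0.5084 -0.1713  0.062 ]
side [453.7 221.9] [19.2 38.5] [ 0.1874 -0.1822  0.034 ] [ 0.2054 -0.1712  0.062 ]
side [352.9 214.5] [27.4 32.9] [ 0.3538 -0.2836  0.034 ] [ 0.3661 -0.2692  0.062 ]
side [470.5 208.7] [38.7 42.4] [ 0.1384 -0.1919  0.034 ] [ 0.1581 -0.1808  0.062 ]
side [333.9 180.2] [32.7 33.4] [ 0.3461 -0.3724  0.034 ] [ 0.3585 -0.355   0.062 ]
side [261.  167.2] [32.4 33.5] [ 0.4646 -0.4686  0.034 ] [ 0.4728 -0.4477  0.062 ]
side [363.  101.8] [28.2 34.7] [ 0.175  -0.5394  0.034 ] [ 0.1934 -0.5161  0.062 ]
side [555.   58.3] [23.7 37.7] [-0.353  -0.4629  0.034 ] [-0.3163 -0.4421  0.062 ]
side [304.2  36.6] [21. 36.] [ 0.1861 -0.8099  0.034 ] [ 0.2041 -0.7771  0.062 ]
23.9417
```

View pics/side6z.png

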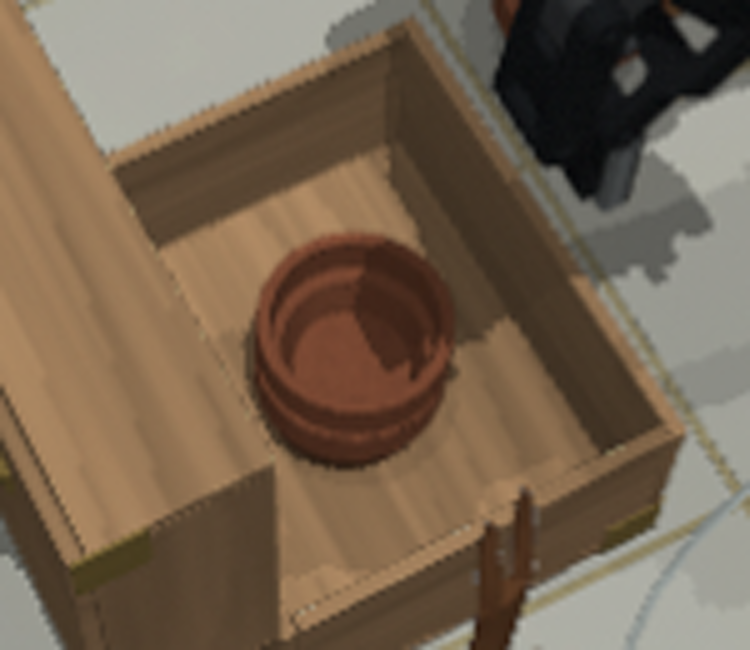

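View pics/w6.png

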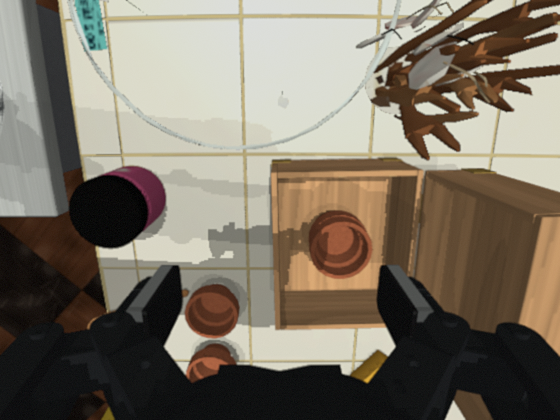

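The first pot is nested, with two collars flush at side px (310,289). From here I'll grip the collars about 10 mm higher.

```bash
sed -i "s/xy\[1\],.026\]/xy[1],.036]/; s/zt=.034+/zt=.044+/" h.py
python3 - <<'E'
from h import *
robot.move_to([.44,-.40,.25],[180,0,90])
pick((.4645,-.4692),90); place(2)
snap('wrist','w7'); print(robot.current_time_s())
E
```

```text
down False [ 0.4653 -0.4698  0.0373]
gap 0.782
held gap 0.783
placed True [ 0.5067 -0.1762  0.0859] exp z 0.08399999999999999 [-1.   0.1  5.6]
31.2583
```

View pics/w7.png

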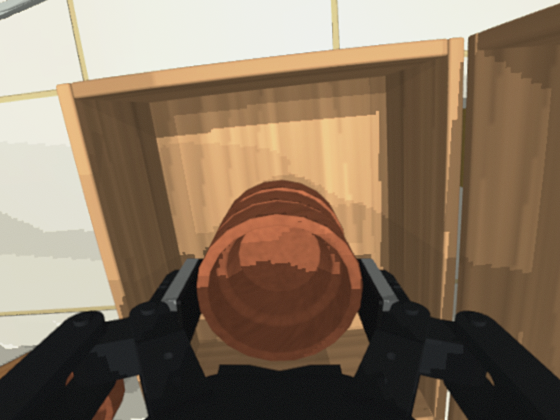

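Run:
```python
from h import *
leave(2)
robot.move_to([.50,-.02,.28],[180,0,90])
for c in('top','side'):
    for e in pots(c,c+'8'):
        if e[2][0]>.3 and e[2][0]<.6: print(c,*e, atz(c,e[0],.08).round(4))
print(robot.current_time_s())
for c in('side',):
    im=cv2.imread(f'pics/{c}8.png'); b=im[150:350,230:400]
    cv2.imwrite(f'pics/{c}8z.png',cv2.resize(b,None,fx=3,fy=3,interpolation=cv2.INTER_CUBIC))
```

```text
top [269.1 278.9] [26.9 27.7] [ 0.3527 -0.277   0.034 ] [ 0.3503 -0.2776  0.08  ]
top [310.1 274.6] [27.  27.3] [ 0.3452 -0.3746  0.034 ] [ 0.3432 -0.3705  0.08  ]
top [214.9 221.1] [28.6 32. ] [ 0.5137 -0.1709  0.034 ] [ 0.5036 -0.1765  0.08  ]
side [355.4 217.1] [34.4 35.3] [ 0.3527 -0.2763  0.034 ] [ 0.3727 -0.253   0.08  ]
side [333.8 180.2] [32.8 33.6] [ 0.3463 -0.3726  0.034 ] [ 0.3666 -0.3438  0.08  ]
33.3917
```

View pics/side8z.png

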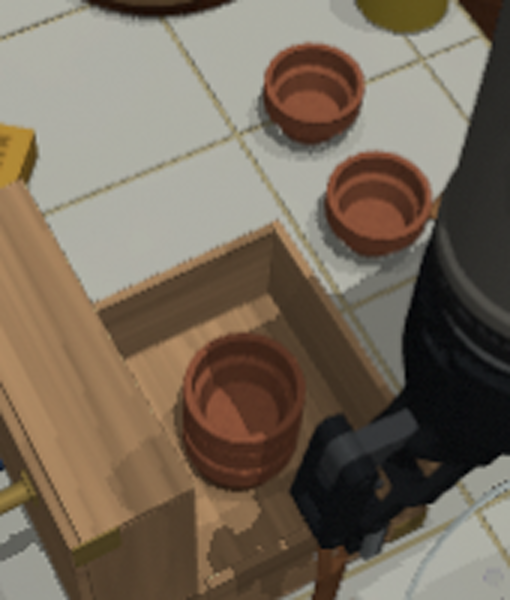

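The stack of three is straight and the last two pots haven't moved. Next are pots 4 and 3.

Run:
```python
from h import *
robot.move_to([.40,-.30,.25],[180,0,90])
pick((.3458,-.3736),90); place(3)
snap('wrist','w9'); print(robot.current_time_s())
```

```text
down False [ 0.3467 -0.3741  0.0369]
gap 0.776
held gap 0.774
placed True [ 0.5067 -0.1762  0.1055] exp z 0.104 [-1.2  0.8  5.1]
40.6417
```

View pics/w9.png

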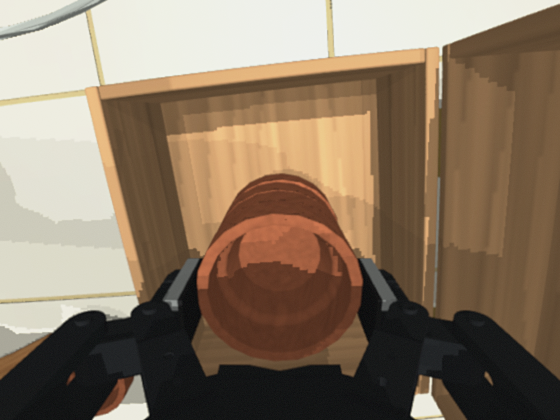

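Run:
```python
from h import *
leave(3)
robot.line_to([.42,-.2,.25],velocity=.2)
for e in pots('top','top10'):
    if e[2][0]>.3 and e[2][0]<.6: print(*e)
for e in pots('side','side10'):
    if e[2][0]>.3 and e[2][0]<.6: print(*e)
pick((.3528,-.2767),45); place(4)
snap('wrist','w10'); print(robot.current_time_s())
```

```text
[269.2 278.7] [26.7 27.2] [ 0.3531 -0.2773  0.034 ]
[355.3 217.1] [34.4 35.2] [ 0.3527 -0.2764  0.034 ]
down False [ 0.3538 -0.2771  0.0368]
gap 0.785
held gap 0.792
placed True [ 0.5068 -0.1761  0.1256] exp z 0.124 [-1.2  0.   5.9]
48.5417
```

View pics/w10.png

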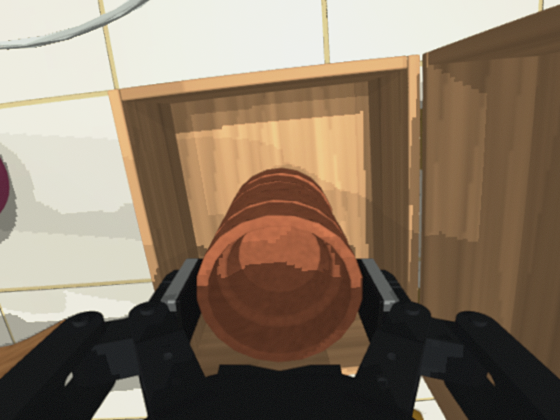

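Run:
```python
from h import *
leave(4)
robot.move_to([.50,-.02,.34],[180,0,90])
for c in('top','side'): snap(c,c+'11')
print(robot.current_time_s())
a=cv2.imread('pics/side11.png')[150:350,230:400]; b=cv2.imread('pics/top11.png')[130:290,150:290]
cv2.imwrite('pics/z11.png',np.hstack([cv2.resize(a,(400,470),interpolation=cv2.INTER_CUBIC),cv2.resize(b,(400,470),interpolation=cv2.INTER_CUBIC)]))
```

```text
50.7
```

View pics/z11.png

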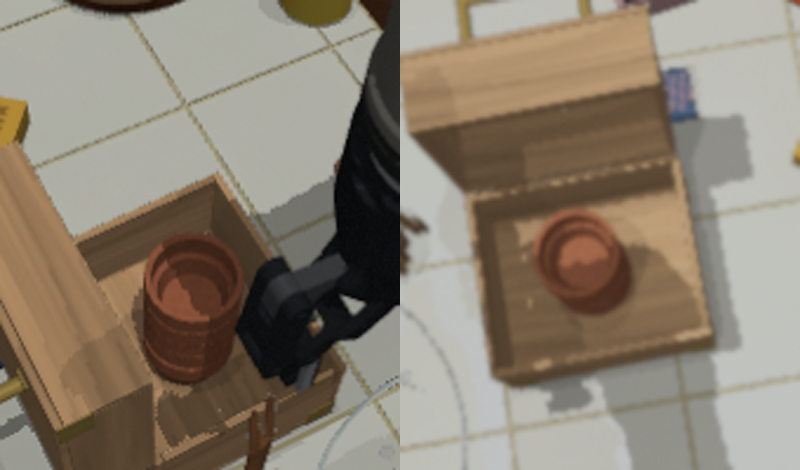

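All five are in one straight stack. Now I'll regrip the handle and shut the lid.

Run:
```python
from h import *
O=[180,0,91]; p=lidpt(1.6)
robot.line_to([.60,-.08,.36],O,velocity=.2)
robot.line_to(p+[0,0,.16],O,velocity=.2)
fingers.gripper_to(.35,40)
h=robot.line_to(p,velocity=.1,f_stop=8); print(h,robot.current_tool_pos())
im,T=snap('wrist','w12'); snap('side','s12')
fingers.gripper_to(0); print('gap',robot.current_finger_gap(),robot.current_time_s())
```

```text
True [ 0.6893325  -0.17341009  0.20408553]
gap 0.10231456546600681 54.65
```

View pics/s12.png

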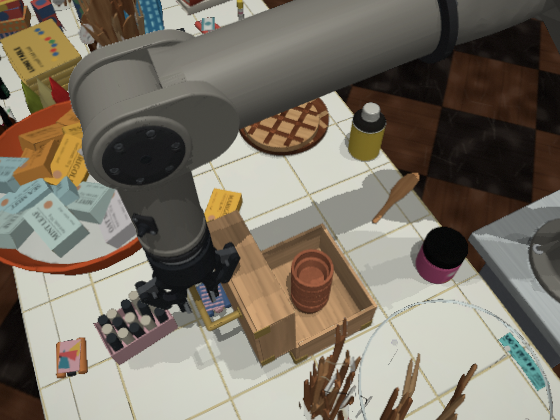

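Run:
```python
from h import *
off=np.array([0,0,robot.current_tool_pos()[2]-lidpt(1.6)[2]]); print(off)
for th in np.append(np.arange(1.45,.05,-.15),[.0]):
    h=robot.line_to(lidpt(th)+off,velocity=.08,f_stop=35)
    print(round(th,2),np.round(robot.current_contact_force(),1),round(robot.current_finger_gap(),3),h)
    if h: break
print(robot.current_tool_pos(),robot.current_time_s())
snap('side','s13')
```

```text
[0.         0.         0.00410396]
1.45 [4.  0.3 3.5] 0.101 False
1.3 [ 4.8 -0.8  6.5] 0.092 False
1.15 [ 3.7 -0.1  8.4] 0.098 False
1.0 [ 2.5 -0.2  9.3] 0.097 False
0.85 [-0.6 -0.1  8.4] 0.094 False
0.7 [-1.1  0.2  7.3] 0.097 False
0.55 [-0.8 -0.4  4. ] 0.093 False
0.4 [-1.3 -0.9  2.4] 0.096 False
0.25 [ 1.6 -2.3 -3.2] 0.096 False
0.1 [ 3.5 -3.  -5.9] 0.097 False
0.0 [ 4.3 -2.2 -2.9] 0.098 False
[ 0.46270294 -0.17742076  0.19187996] 59.4917
```

View pics/s13.png

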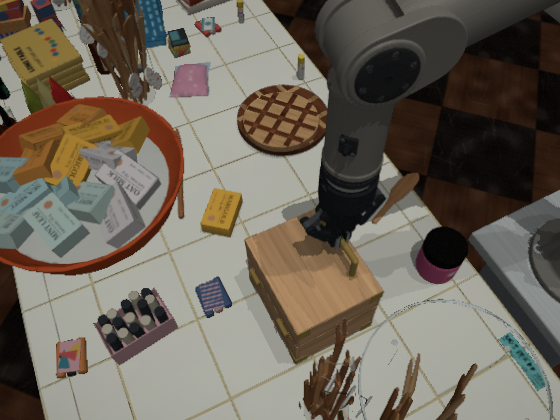

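Run:
```python
from h import *
p=np.array(robot.current_tool_pos())
fingers.gripper_to(.6)
robot.line_to(p+[0,0,.12],velocity=.12)
robot.move_to([.42,-.45,.30],[180,0,60])
robot.pause(2)
snap('side','s14');snap('top','t14'); print(robot.current_time_s(),robot.current_contact_force())
a=cv2.imread('pics/side0.png')[190:370,210:400].astype(int);b=cv2.imread('pics/s14.png')[190:370,210:400].astype(int)
d=np.abs(a-b).max(2).astype(np.uint8)
cv2.imwrite('pics/z14.png',np.hstack([cv2.resize(b.astype(np.uint8),(390,370)),cv2.resize(cv2.merge([d,d,d]),(390,370))]))
```

```text
64.35 [ 0.76235166 -0.17426323  0.18338697]
```

View pics/z14.png

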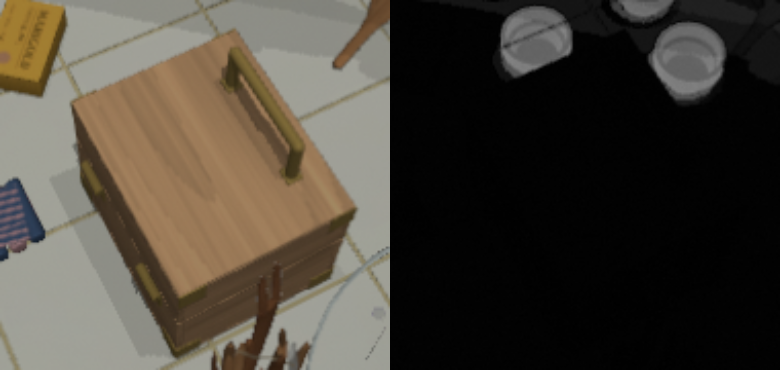

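The lid matches the starting picture pixel for pixel, so it is fully shut. The soap hasn't moved, and the pots are gone from the counter. Handing in.

```bash
python3 -c "
from h import *
print(workorder.close_job())"
```

```text
the job is handed in; nothing more can be done
None
```

I packed all four loose pots onto the pot in the chest, shut the lid over them and handed the job in at about 64 s. `close_job()` gives no verdict.

**What happened:**
- **Knocked pot:** one pot was knocked a few centimetres aside while the lid was opening. I found it again in the pictures before picking it up.
- **First pot:** it stopped about 8 mm high, probably because the fingertips landed on the collar below. I released it there and it dropped in, and the picture showed it nested. I gripped the other three higher and they seated within about 2 mm of the expected height.
- **Handle regrip:** when I went back to close the lid, the approach stopped about 5 mm high on a light touch. The grip held and the lid swung shut with less than 10 N at the handle.

**Last checks:**
- With the lid open, both fixed cameras showed one straight stack of five.
- After closing, the chest looked the same as in the starting side picture, so the lid is fully shut. I could not read the hinge angle directly.
- The soap had not moved in the side picture, and the gripper was clear of everything.
- No final check failed. The stack cannot be seen with the lid shut, so its final state was not checked again.

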